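# Scoop the sample puck out from under the clear shelf

## Robot

A 6-joint arm with a two-finger parallel gripper is mounted at the origin on a cart in front of the work surface, level with it; the furniture and walls round the work are solid. World frame = base frame: x ahead of the robot, y to its left, z up, the work surface at z = 0. Lengths are in m, angles in rad, forces in N, time in s.
With the tool pointing down it reaches from about 0.25 to 0.725 m from the base axis. Payload 4 kg.
Tool frame: the origin (TCP) lies midway between the tips of the shut fingers; the grasp point (between the pads) lies 19 mm behind it (bot.grasp_offset is the distance from the TCP to the grasp point, in m); z points along the fingers, y is the direction in which the jaws open and shut (so a half turn about z gives the same grasp; the last joint's range is limited). The gripper opens to 85 mm and grips with 20 to 120 N. Pads are 22 mm wide; open, the fingers measure 114 mm over their backs; the gripper's body (76 mm by 85 mm) begins 54 mm behind the grasp point. The pads swing forward as they close: fully open they stand 13 mm farther back than shut.
Start: joints at [1.209, 0.241, 0.005, 1.335, 0, 1.571], TCP at [0.177, 0.468, 0.231] pointing down, gripper open.
Joint ranges: [-2.72, 2.72], [-1.05, 1.87], [-1.09, 1.28], [-1.99, 2.15], [-1.42, 1.44], [-3.14, 3.14]. Speed limits (rad/s): [2.79, 2.79, 3.14, 3.14, 3.14, 3.14].

## Interface

Orientations are given as a unit quaternion [x, y, z, w].
In Python, from workcell import sensors, optics, bot gives the robot as it stands.
- The arm moves only by the tool apply_moves, never from a script. Its argument "plan" is one flat list of numbers, 6 for each row, row after row: the shift along the tool's x, y, z in m, then the turn, a rotation vector about the tool's x, y, z in rad. In form: [tx, ty, tz, ax, ay, az, tx, ty, tz, ax, ay, az, ...]. A call has 1 to 12 rows; each row is the pose to reach, as a shift and turn from the pose commanded when the call began, along the tool's axes at that moment; what a row does not reach only later rows make up. A row lasts 1/12 s, in which the tool goes at most 41.7 mm and 7.16 degrees, less where a joint would pass 70% of its speed; a pose out of reach is approached as far as the arm can. A call with a gripper value outside its range is refused whole. "grip" is the finger opening in m, from 0 to 0.0854, set as the call begins (left out, the last holds). The fingers move at their own pace and stop on an object; the grip force is fixed at half the most. Time passes only in rows, so rows that repeat a pose let the fingers close. It gives the time, the measured TCP pose, the force and the opening at its end, in the units of the state.
- sensors.get_obs(): the state, without advancing time (a new reading comes with each control period).
- optics.camera(name): name is "scene" or "top" or "wrist"; returns a dict with "pixels" (480x640x3 uint8, red, green, blue), "fx", "fy", "cx", "cy" (pixels), "k1" (the pictures are not rectified: a ray, as slopes to the right and down, at radius r is drawn at 1 + k1 r^2 times it, then the intrinsics apply), "pose" (4x4, takes a point from camera to world coordinates); the wrist camera has in their place "tool_from_camera" (4x4, takes a point from camera to tool coordinates, whose origin is the TCP and whose axes are the flange's). Camera axes: x right, y up, looking along -z (the intrinsics and any distortion apply to the point x, -y, -z); pixel columns grow to the right and rows downward; lengths in m; the calibration is good to about 2 mm. A picture is of the moment at which its call begins: read the wrist's pose just before it. There is no depth.
- bot.job_done(): hands the job in, once; it reports no verdict.
The state is a dict: "clock": time; "joint_pos": joint angles; "joint_vel": joint speeds; "tau": joint torques, N m; "eef_pos": TCP position; "tool_rot": TCP orientation; "ft_force": force on the tool from outside, world axes, zero at the start; "ft_torque": the same for the moment, N m; "grip_width": finger opening in m.
Only numpy, scipy, OpenCV 4.12 (cv2) and the standard library are available. Lean on these libraries where they do the work, as an engineer would, in place of code of your own. Each camera call takes 0.05 s, during which the arm holds its last target.

## Task

A small sample puck has ended up beneath the low clear shelf on the desk. Take the flat scoop by its handle, slide its blade under the shelf lip along the desk so that the puck rides up onto the blade against the shelf's back rail, then draw the scoop straight out and leave it flat on the desk, fully clear in front of the shelf, with the puck lying in it. Do not touch the puck with the gripper, and leave the objective and the vial beside it where they stand.

Things in the scene. Friction and masses are not known exactly. Their poses are not given: they have to be found in the camera images.
- scoop_grip (a point): grip point of the loose flat steel scoop (160 g): middle of its black handle, 34 mm above its flat underside. x points along the scoop to its nose, z up. The handle is a straight bar along x, 20 mm wide, 22 to 46 mm above the desk, reaching 45 mm behind and 40 mm ahead of this point; a foot under its rear end keeps it level.
- scoop_nose (a point): middle of the scoop's front edge, on its underside, 145 mm ahead of the grip point; same axes. The flat blade behind it is 62 mm wide and 2.5 mm thick, its first 18 mm tapering to 0.4 mm. Side walls 12 mm high (56 mm apart inside) run from 30 to 80 mm behind the nose and end at a rear wall 20 mm high.
- shelf: fixed low shelf, 290 mm wide (y), with clear top and open front. Origin: on the desk, mid-width, below the front face of its back rail; x points to the back, z up. Front lip at x = -70 mm, its lower edge 66 mm up; top side 79 mm up. The upright back rail has a 6 mm gap below: the blade passes, the puck and the scoop's side walls do not (they meet it with the nose 30 mm past its front).
- sample_puck: flat pale metal disc with a small dark chip on top, 25 mm in diameter, 10 mm high, about 45 g, under the shelf; origin at the centre of its underside. Its centre lies 18 to 42 mm in front of the rail, in any of three places across the shelf about 80 mm apart; pushed by the blade it slides on the desk until it meets the rail, then climbs onto the blade.
- spare_objective: bystander: microscope objective standing under the shelf, 80 or 160 mm from the puck, 27 mm in diameter, 50 mm high; origin at the centre of its underside.
- vial: bystander: clear screw-cap vial (orange foot, black cap) standing under the shelf, 80 or 160 mm from the puck, 26 mm in diameter, 53 mm high; origin at the centre of its underside.

How it is judged:
By the outcome, as a careful person would: the job done as asked, in the order asked, and still so for the second after the job is handed in, with the robot touching nothing.
It also fails if it takes over 45 s, if anything falls off the work surface, if the arm or the gripper's body presses on something with over 40 N, if the wrist force passes 120 N, or if a joint passes its speed limit or range.

## Working session

There is one attempt and no reset: what is moved stays moved. The work goes in short steps, Python scripts to look and compute and a tool call to move; the robot and the scene stay as the last step left them, time stands still between calls to the robot, and variables do not carry over. Pictures are saved under pics/ and viewed, and the job is handed in when it is done.

Besides the shell and the picture viewer there is one more tool, called after "Emit:" by a JSON object that holds its "method" and its "body", one argument or row to a line. apply_moves: Moves the arm, as the interface text tells. Its arguments: {"type":"object","properties":{"plan":{"type":"array","items":{"type":"number"}},"grip":{"type":"number"}},"required":["plan"]}

```bash
mkdir -p pics
python3 - <<'E'
from workcell import sensors, optics, bot
import cv2,numpy as np
o=sensors.get_obs()
for k,v in o.items(): print(k,np.round(v,4))
print(bot.grasp_offset)
for n in ("scene","top","wrist"):
    c=optics.camera(n)
    cv2.imwrite(f"pics/{n}0.png",c["pixels"][:,:,::-1])
    print(n,{k:np.round(v,4).tolist() for k,v in c.items() if k!="pixels"})
E
```

```text
clock 0.0
joint_pos [1.209  0.2414 0.0037 1.3352 0.     1.5708]
joint_vel [-0.0003 -0.0006  0.0004  0.0024 -0.0001 -0.    ]
tau [ 7.00000e-04 -3.72316e+01  2.52408e+01  1.70000e-02  2.00000e-04
  0.00000e+00]
eef_pos [0.1767 0.4671 0.2304]
tool_rot [ 1.799e-01  9.837e-01 -1.000e-03 -2.000e-04]
ft_force [-0.027   1.2684 -0.4865]
ft_torque [0.0102 0.0247 0.0166]
grip_width 0.0852
0.0187
scene {'fx': 600.0434, 'fy': 600.0434, 'cx': 325.5829, 'cy': 234.6037, 'k1': 0.0029, 'pose': [[0.464, 0.3468, -0.8151, -0.2732], [-0.8858, 0.1793, -0.428, -0.4091], [-0.0022, 0.9206, 0.3904, 0.4728], [0.0, 0.0, 0.0, 1.0]]}
top {'fx': 511.6136, 'fy': 511.6136, 'cx': 317.5608, 'cy': 236.6524, 'k1': -0.0924, 'pose': [[-0.0183, 0.9919, -0.1259, 0.4874], [-0.9998, -0.0193, -0.0075, 0.0504], [-0.0098, 0.1257, 0.992, 0.9085], [0.0, 0.0, 0.0, 1.0]]}
wrist {'fx': 366.7017, 'fy': 366.7017, 'cx': 313.8301, 'cy': 235.9517, 'k1': -0.0775, 'tool_from_camera': [[-0.0006, 0.9604, 0.2787, 0.0718], [1.0, 0.0004, 0.0009, 0.0003], [0.0007, 0.2787, -0.9604, -0.1418], [0.0, 0.0, 0.0, 1.0]]}
```

View pics/scene0.png

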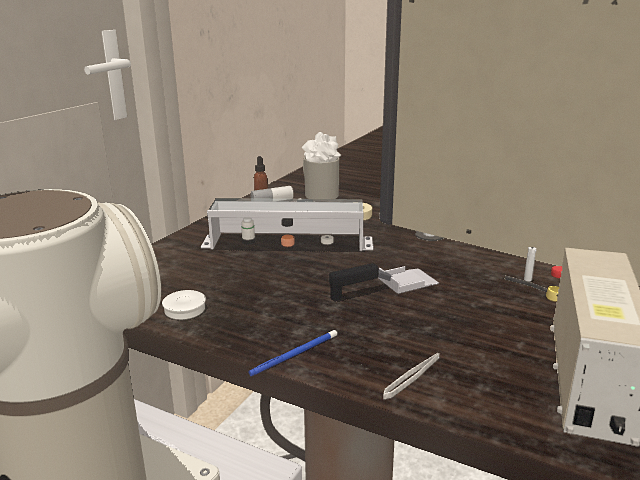

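View pics/top0.png

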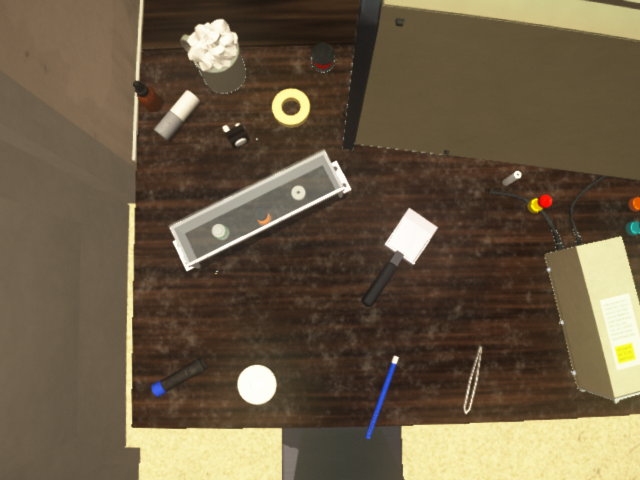

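View pics/wrist0.png

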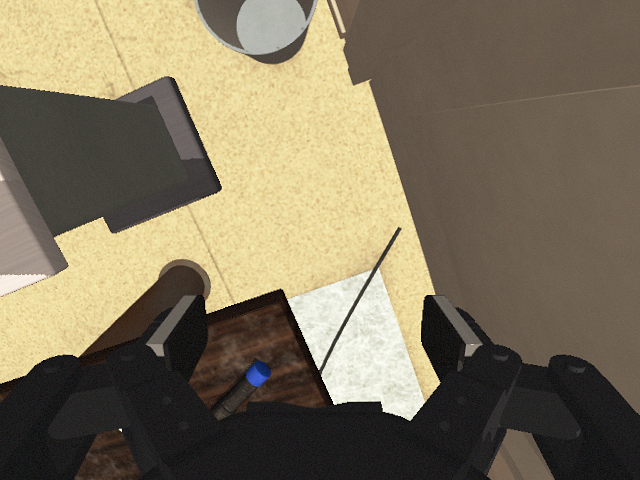

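```bash
cat > h.py <<'E'
import numpy as np,cv2
from workcell import sensors, optics, bot
from scipy.spatial.transform import Rotation as R
def und(c,px):
    p=(np.array(px,float)-[c["cx"],c["cy"]])/[c["fx"],c["fy"]]
    q=p.copy()
    for _ in range(30): q=p/(1+c["k1"]*(q@q))
    return q
def ray(c,px,T=None):
    T=np.array(c["pose"]) if T is None else T
    q=und(c,px); d=T[:3,:3]@np.array([q[0],-q[1],-1]); return T[:3,3],d/np.linalg.norm(d)
def onz(c,px,z,T=None):
    o,d=ray(c,px,T); return o+d*(z-o[2])/d[2]
def proj(c,P,T=None):
    T=np.array(c["pose"]) if T is None else T
    p=T[:3,:3].T@(np.array(P)-T[:3,3]); u=np.array([p[0],-p[1]])/-p[2]
    u=u*(1+c["k1"]*(u@u)); return u*[c["fx"],c["fy"]]+[c["cx"],c["cy"]]
def toolT(o):
    T=np.eye(4);T[:3,:3]=R.from_quat(o["tool_rot"]).as_matrix();T[:3,3]=o["eef_pos"];return T
def crop(img,x0,y0,x1,y1,s,name):
    cv2.imwrite("pics/"+name,cv2.resize(img[y0:y1,x0:x1,::-1],None,fx=s,fy=s,interpolation=cv2.INTER_CUBIC))
E
python3 - <<'E'
from h import *
t=optics.camera("top")["pixels"]; s=optics.camera("scene")["pixels"]
crop(t,160,140,360,280,4,"t1.png"); crop(t,350,195,450,315,5,"t2.png")
crop(s,190,180,390,270,4,"s1.png"); crop(s,320,250,450,310,6,"s2.png")
E
```

```text
(no output)
```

View pics/t1.png

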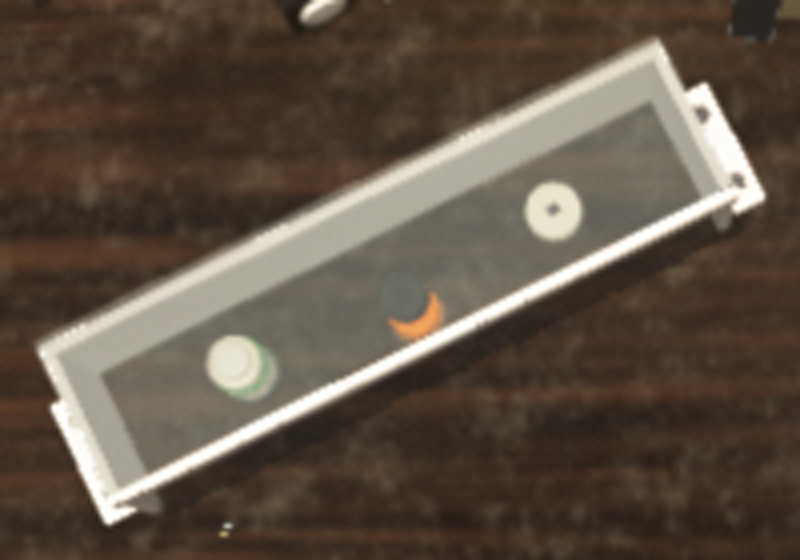

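View pics/t2.png

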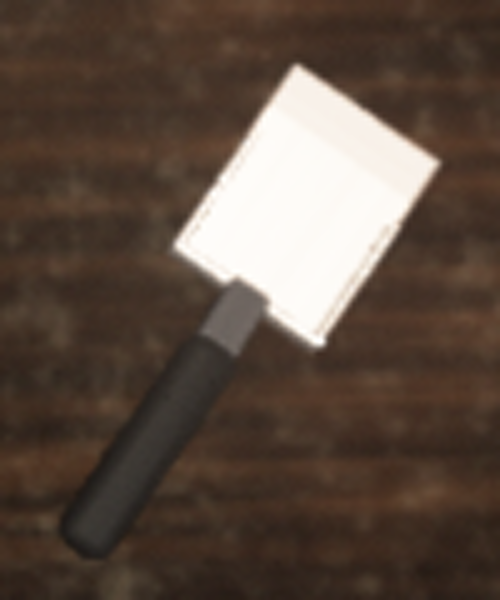

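View pics/s1.png

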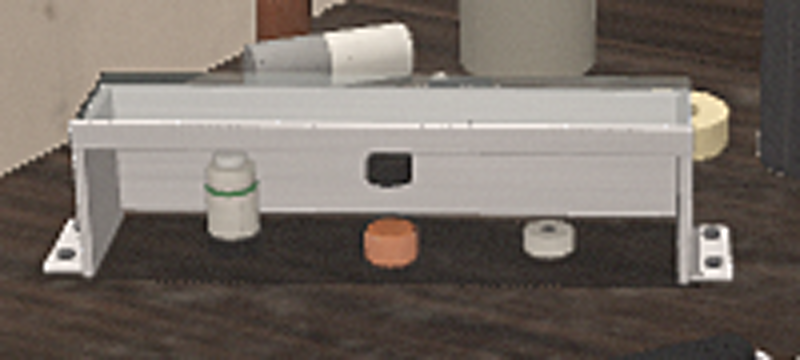

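View pics/s2.png

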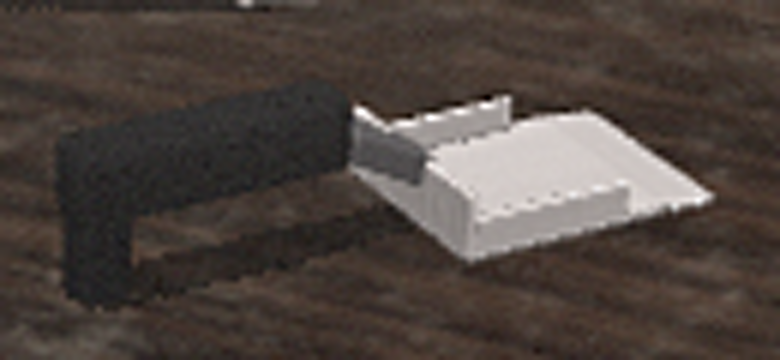

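Run:
```python
from h import *
t=optics.camera("top"); s=optics.camera("scene")
T=lambda x,y:(x/4+160,y/4+140)
T2=lambda x,y:(x/5+350,y/5+195)
S=lambda x,y:(x/4+190,y/4+180); S2=lambda x,y:(x/6+320,y/6+250)
np.set_printoptions(precision=4,suppress=True)
print("puck",onz(t,T(553,210),.010),onz(s,S(549,230),.010))
print("lip top R",onz(t,T(733,193),.079),"L",onz(t,T(117,503),.079), "scene",onz(s,S(692,126),.079),onz(s,S(75,124),.079))
print("rail bottom L",onz(t,T(103,375),.006),"R",onz(t,T(652,102),.006),"scene",onz(s,S(122,211),.006),onz(s,S(678,215),.006))
a,b=onz(t,T2(297,64),0),onz(t,T2(440,161),0)
a2,b2=onz(s,S2(590,112),0),onz(s,S2(716,195),0)
print("nose",a,b,(a+b)/2,np.linalg.norm(a-b)); print(a2,b2,(a2+b2)/2,np.linalg.norm(a2-b2))
hr=onz(t,T2(84,548),.042); n=(a+b)/2
print("rear",hr,np.linalg.norm((n-hr)[:2]),"yaw",np.arctan2(*(n-hr)[1::-1]), "edge yaw",np.arctan2(*(b-a)[1::-1])+np.pi/2)
```

```text
puck [0.6818 0.0903 0.01  ] [0.6818 0.0887 0.01  ]
lip top R [0.6726 0.0127 0.079 ] L [0.5487 0.2675 0.079 ] scene [0.6777 0.012  0.079 ] [0.5489 0.2672 0.079 ]
rail bottom L [0.6118 0.2937 0.006 ] R [0.7317 0.045  0.006 ] scene [0.613  0.2947 0.006 ] [0.7365 0.0445 0.006 ]
nose [ 0.6519 -0.1095  0.    ] [ 0.6156 -0.1597  0.    ] [ 0.6338 -0.1346  0.    ] 0.06201145348689063
[ 0.6523 -0.1093  0.    ] [ 0.6183 -0.1588  0.    ] [ 0.6353 -0.134   0.    ] 0.06010234982175447
rear [ 0.4806 -0.0237  0.042 ] 0.1891092113444262 yaw -0.6265339057811279 edge yaw -0.6264586715454294
```

Emit:
{"method": "apply_moves", "body": {
  "plan": [0,0,0,0,0,0.12,0,0,0,0,0,0.12]
}}

```text
clock: 0.52
eef_pos: [0.177, 0.4676, 0.2312]
tool_rot: [0.24, 0.971, -0.0, -0.0]
ft_force: [-0.0, -0.6, -0.0]
grip_width: 0.0852
```

```bash
cat >> h.py <<'E'
def goal(x,y,z,psi):
    """psi: world yaw of tool x, deg, pointing down. Prints shift/turn from measured pose"""
    o=sensors.get_obs();T=toolT(o);p=np.radians(psi)
    c,s=np.cos(p),np.sin(p)
    G=np.array([[c,s,0],[s,-c,0],[0,0,-1]])
    print("clock",round(o["clock"],2),"eef",np.round(o["eef_pos"],4),"psi",np.round(np.degrees(np.arctan2(T[1,0],T[0,0])),2),"ft",np.round(o["ft_force"],1),"w",round(o["grip_width"],4))
    print("shift",np.round(T[:3,:3].T@(np.array([x,y,z])-T[:3,3]),4),"turn",np.round(R.from_matrix(T[:3,:3].T@G).as_rotvec(),4))
E
python3 - <<'E'
from h import *
print(np.round(sensors.get_obs()["joint_pos"],3))
goal(.5105,-.0446,.17,-35.9);goal(.5105,-.0446,.17,144.1)
E
```

```text
[1.209 0.241 0.005 1.335 0.    1.693]
clock 0.52 eef [0.177  0.4676 0.2312] psi 152.28 ft [-0.  -0.6 -0. ] w 0.0852
shift [-0.5335 -0.2982  0.0613] turn [-0.0000e+00 -3.0000e-04 -2.9989e+00]
clock 0.52 eef [0.177  0.4676 0.2312] psi 152.28 ft [-0.  -0.6 -0. ] w 0.0852
shift [-0.5335 -0.2982  0.0613] turn [-0.0002  0.      0.1427]
```

Emit:
{"method": "apply_moves", "body": {
  "plan": [-0.533,-0.298,0.061,0,0,0.143,-0.533,-0.298,0.061,0,0,0.143,-0.533,-0.298,0.061,0,0,0.143,-0.533,-0.298,0.061,0,0,0.143,-0.533,-0.298,0.061,0,0,0.143,-0.533,-0.298,0.061,0,0,0.143,-0.533,-0.298,0.061,0,0,0.143,-0.533,-0.298,0.061,0,0,0.143,-0.533,-0.298,0.061,0,0,0.143,-0.533,-0.298,0.061,0,0,0.143,-0.533,-0.298,0.061,0,0,0.143,-0.533,-0.298,0.061,0,0,0.143]
}}

```text
clock: 1.52
eef_pos: [0.4501, 0.0492, 0.1817]
tool_rot: [0.306, 0.952, 0.0, 0.0]
ft_force: [0.9, 1.4, 0.6]
grip_width: 0.0852
```

Run:
```python
from h import *
goal(.5105,-.0446,.17,144.1)
```

```text
clock 1.52 eef [0.4501 0.0492 0.1817] psi 144.36 ft [0.9 1.4 0.6] w 0.0852
shift [-0.1037 -0.0411  0.0117] turn [0.0007 0.0005 0.0045]
```

Emit:
{"method": "apply_moves", "body": {
  "plan": [-0.09,-0.036,0.01,0,0,0.0,-0.09,-0.036,0.01,0,0,0.0,-0.09,-0.036,0.01,0,0,0.0,-0.09,-0.036,0.01,0,0,0.0,-0.09,-0.036,0.01,0,0,0.0]
}}

```text
clock: 1.93
eef_pos: [0.5009, -0.0309, 0.1712]
tool_rot: [0.307, 0.952, 0.0, -0.001]
ft_force: [-0.8, 0.6, -0.6]
grip_width: 0.0855
```

Run:
```python
from h import *
goal(.5105,-.0446,.17,144.1)
o=sensors.get_obs();c=optics.camera("wrist")
cv2.imwrite("pics/w1.png",c["pixels"][:,:,::-1])
T=toolT(o)@np.array(c["tool_from_camera"])
d=np.array([.81,-.586,0]);n=np.array([.6345,-.1343,0]);l=np.array([.586,.81,0])
for P in (n+l*.031,n-l*.031,n-.105*d+[0,0,.046],n-.19*d+[0,0,.046]): print(proj(c,P,T))
```

```text
clock 1.93 eef [ 0.5009 -0.0309  0.1712] psi 144.19 ft [-0.8  0.6 -0.6] w 0.0855
shift [-0.0158 -0.0055  0.0011] turn [-0.0003 -0.0016  0.0016]
[339.14725781 378.07756556]
[278.06302454 377.97223387]
[307.29600241 305.65067534]
[306.79011186 201.30708643]
```

View pics/w1.png

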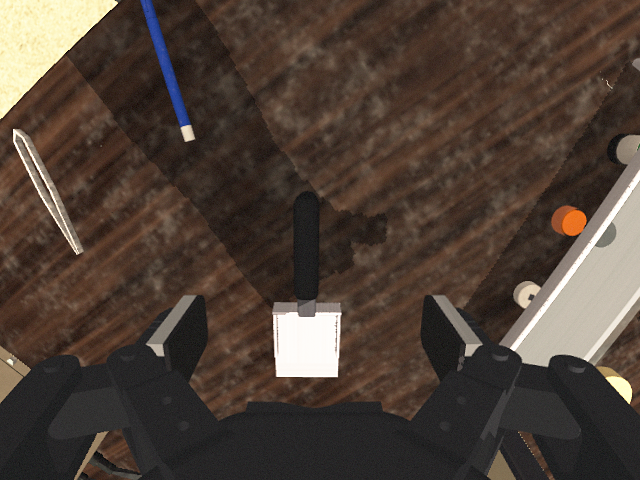

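Emit:
{"method": "apply_moves", "body": {
  "plan": [-0.0025,-0.001,0.03,0,0,0.001,-0.0025,-0.001,0.06,0,0,0.001,-0.0025,-0.001,0.09,0,0,0.001,-0.0025,-0.001,0.12,0,0,0.001,-0.0025,-0.001,0.12,0,0,0.001,-0.0025,-0.001,0.12,0,0,0.001],
  "grip": 0.07
}}

```text
clock: 2.48
eef_pos: [0.5006, -0.0312, 0.051]
tool_rot: [0.306, 0.952, -0.0, -0.002]
ft_force: [0.4, -0.7, 0.1]
grip_width: 0.0702
```

Run:
```python
from h import *
goal(.5105,-.0446,.014,144.1)
```

```text
clock 2.48 eef [ 0.5006 -0.0312  0.051 ] psi 144.32 ft [ 0.4 -0.7  0.1] w 0.0702
shift [-0.016 -0.005  0.037] turn [-0.002  -0.0037  0.0038]
```

Emit:
{"method": "apply_moves", "body": {
  "plan": [-0.016,-0.005,0.0,-0.002,-0.0035,0.004,-0.016,-0.005,0.02,-0.002,-0.0035,0.004,-0.016,-0.005,0.037,-0.002,-0.0035,0.004,-0.016,-0.005,0.037,-0.002,-0.0035,0.004,-0.016,-0.005,0.037,-0.002,-0.0035,0.004,-0.016,-0.005,0.037,-0.002,-0.0035,0.004]
}}

```text
clock: 2.98
eef_pos: [0.5142, -0.0459, 0.0168]
tool_rot: [0.309, 0.951, 0.001, 0.004]
ft_force: [0.5, 0.3, 0.3]
grip_width: 0.07
```

Run:
```python
from h import *
goal(.5105,-.0446,.014,144.1)
s=optics.camera("scene")["pixels"]
crop(s,290,180,490,330,4,"s3.png")
```

```text
clock 2.98 eef [ 0.5142 -0.0459  0.0168] psi 143.97 ft [0.5 0.3 0.3] w 0.07
shift [ 0.0038 -0.0011  0.0028] turn [ 0.0037  0.0063 -0.0022]
```

View pics/s3.png

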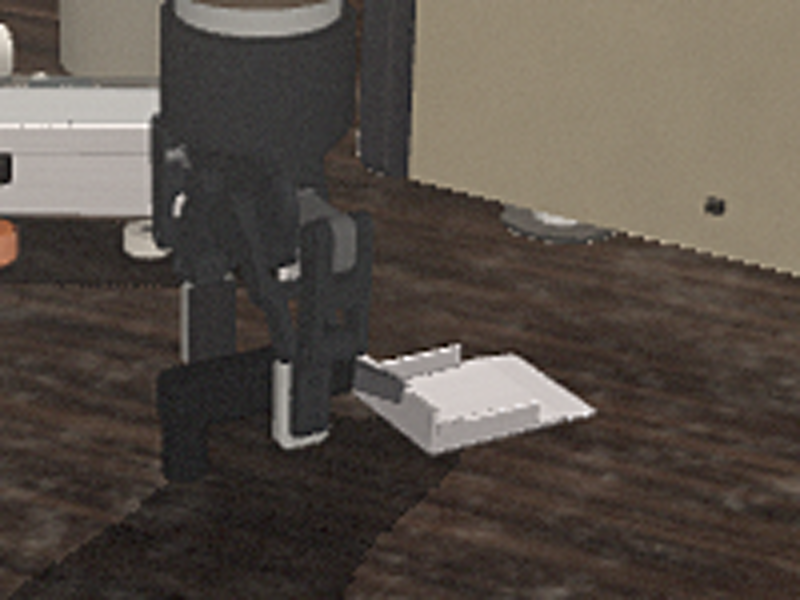

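Emit:
{"method": "apply_moves", "body": {
  "plan": [0.003,-0.001,0.002,0.002,0.003,0,0.003,-0.001,0.002,0.002,0.003,0,0.003,-0.001,0.002,0.002,0.003,0,0.003,-0.001,0.002,0.002,0.003,0,0.003,-0.001,0.002,0.002,0.003,0,0.003,-0.001,0.002,0.002,0.003,0,0.003,-0.001,0.002,0.002,0.003,0,0.003,-0.001,0.002,0.002,0.003,0,0.003,-0.001,0.002,0.002,0.003,0],
  "grip": 0
}}

```text
clock: 3.78
eef_pos: [0.51, -0.0453, 0.013]
tool_rot: [0.31, 0.951, 0.0, 0.001]
ft_force: [-2.0, 0.6, 5.8]
grip_width: 0.0194
```

Run:
```python
from h import *
goal(.5105,-.0446,.014,144.1)
goal(.5105,-.0446,.014,144.1)
```

```text
clock 3.78 eef [ 0.51   -0.0453  0.013 ] psi 143.92 ft [-2.   0.6  5.8] w 0.0194
shift [-0.      0.0008 -0.001 ] turn [ 0.0005  0.0009 -0.0031]
clock 3.78 eef [ 0.51   -0.0453  0.013 ] psi 143.92 ft [-2.   0.6  5.8] w 0.0194
shift [-0.      0.0008 -0.001 ] turn [ 0.0005  0.0009 -0.0031]
```

Emit:
{"method": "apply_moves", "body": {
  "plan": [0,0,-0.007,0,0,0,0,0,-0.014,0,0,0,0,0,-0.02,0,0,0,0,0,-0.02,0,0,0,0,0,-0.02,0,0,0]
}}

```text
clock: 4.2
eef_pos: [0.5102, -0.0454, 0.0331]
tool_rot: [0.31, 0.951, 0.0, 0.001]
ft_force: [0.3, -0.6, -1.3]
grip_width: 0.0194
```

Run:
```python
from h import *
goal(.4791,-.009,.034,205.9)
s=optics.camera("scene")["pixels"]
crop(s,290,180,490,330,4,"s4.png")
```

```text
clock 4.2 eef [ 0.5102 -0.0454  0.0331] psi 143.91 ft [ 0.3 -0.6 -1.3] w 0.0194
shift [ 0.0466  0.0112 -0.001 ] turn [-3.0000e-04  1.7000e-03 -1.0819e+00]
```

View pics/s4.png

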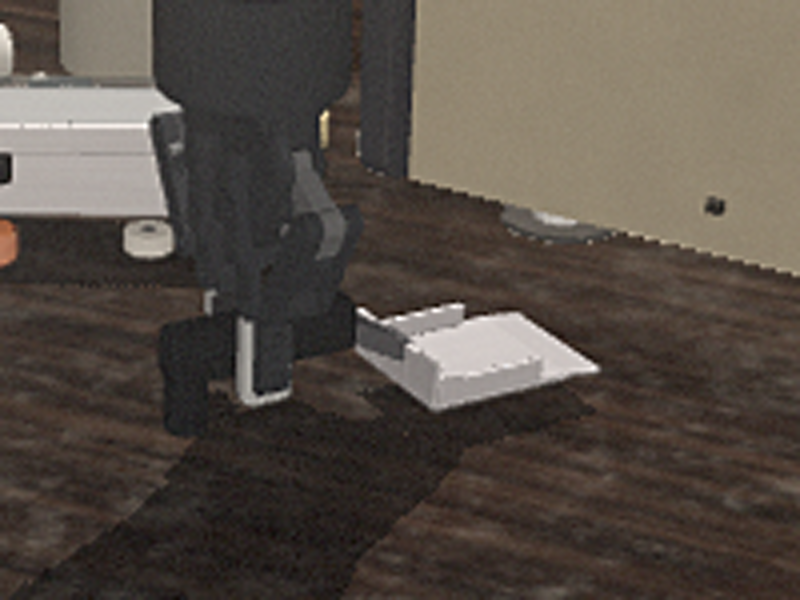

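Emit:
{"method": "apply_moves", "body": {
  "plan": [0.015,0.004,0,0,0,-0.05,0.03,0.008,0,0,0,-0.14,0.047,0.011,0,0,0,-0.24,0.047,0.011,0,0,0,-0.34,0.047,0.011,0,0,0,-0.44,0.047,0.011,0,0,0,-0.54,0.047,0.011,0,0,0,-0.64,0.047,0.011,0,0,0,-0.74,0.047,0.011,0,0,0,-0.84,0.047,0.011,0,0,0,-0.94,0.047,0.011,0,0,0,-1.03,0.047,0.011,0,0,0,-1.08]
}}

```text
clock: 5.25
eef_pos: [0.4778, -0.0088, 0.0322]
tool_rot: [-0.225, 0.974, -0.0, -0.0]
ft_force: [-0.4, 0.3, -1.5]
grip_width: 0.019
```

Emit:
{"method": "apply_moves", "body": {
  "plan": [0,0,0,0,0,0,0,0,0,0,0,0,0,0,0,0,0,0]
}}

```text
clock: 5.5
eef_pos: [0.478, -0.0088, 0.0324]
tool_rot: [-0.223, 0.975, -0.0, -0.0]
ft_force: [-0.6, 0.8, -1.1]
grip_width: 0.0194
```

Run:
```python
from h import *
goal(.4791,-.009,.014,205.9)
t=optics.camera("top")["pixels"]
crop(t,160,140,420,335,3,"t3.png")
o=sensors.get_obs();c=optics.camera("wrist")
cv2.imwrite("pics/w2.png",c["pixels"][:,:,::-1])
```

```text
clock 5.5 eef [ 0.478  -0.0088  0.0324] psi -154.27 ft [-0.6  0.8 -1.1] w 0.0194
shift [-0.0009 -0.0007  0.0184] turn [-0.0003 -0.0002 -0.003 ]
```

View pics/t3.png

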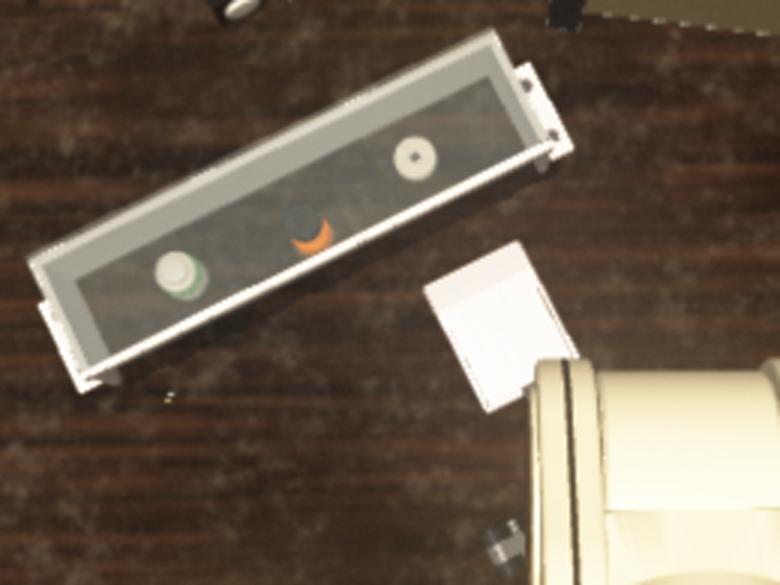

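View pics/w2.png

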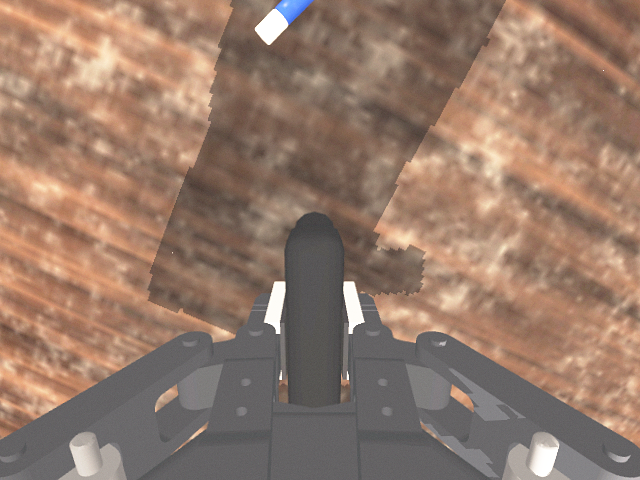

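Run:
```python
from h import *
t=optics.camera("top")
f=lambda x,y:(x/3+160,y/3+140)
a,b=onz(t,f(424,288),.0195),onz(t,f(519,241),.0195)
m=(a+b)/2; print(a,b,m,np.linalg.norm(a-b),"yaw",np.degrees(np.arctan2(*(b-a)[1::-1])+np.pi/2))
n=np.array([.8996,.4368]);tt=np.array([.4368,-.8996])
pk=onz(t,f(415,157),.010)[:2]
for p in (m[:2],sensors.get_obs()["eef_pos"][:2],pk): print(p@n,p@tt)
```

```text
[0.60190847 0.08552103 0.0195    ] [0.62859394 0.02943155 0.0195    ] [0.6152512  0.05747629 0.0195    ] 0.062113966788173984 yaw 25.443517769332104
0.5785856244253725 0.21703605597915954
0.42630782773854997 0.2167561567727735
0.6530272941502735 0.21683654356706764
```

Emit:
{"method": "apply_moves", "body": {
  "plan": [0,0,0.008,0,0,-0.003,0,0,0.015,0,0,-0.003,0,0,0.0195,0,0,-0.003,0,0,0.0195,0,0,-0.003,0,0,0.0195,0,0,-0.003]
}}

```text
clock: 6.07
eef_pos: [0.4778, -0.0087, 0.013]
tool_rot: [-0.225, 0.974, -0.0, -0.0]
ft_force: [-2.2, 0.6, 4.5]
grip_width: 0.0193
```

Run:
```python
from h import *
goal(.4791,-.009,.014,205.9)
s=optics.camera("scene")["pixels"]
crop(s,250,170,450,320,4,"s5.png")
```

```text
clock 6.07 eef [ 0.4778 -0.0087  0.013 ] psi -154.04 ft [-2.2  0.6  4.5] w 0.0193
shift [-0.001  -0.0008 -0.001 ] turn [-0.0001 -0.0003  0.0011]
```

View pics/s5.png

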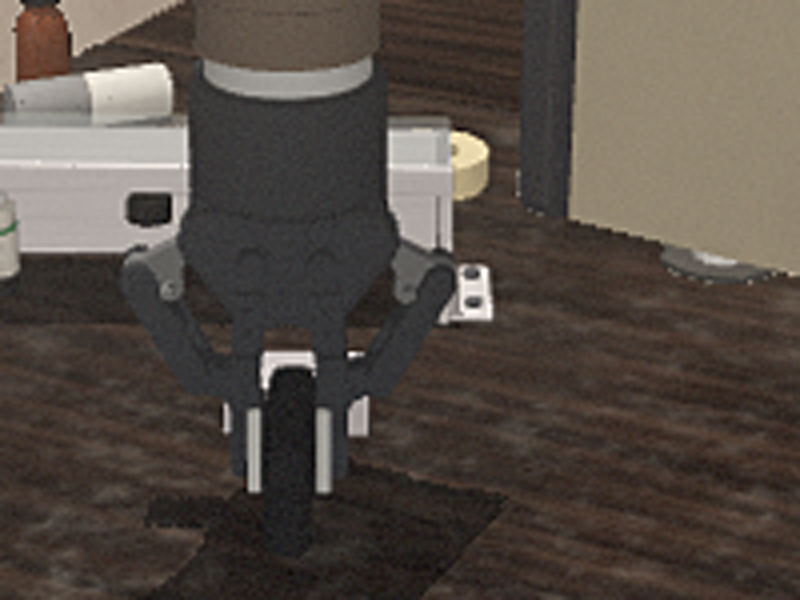

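Emit:
{"method": "apply_moves", "body": {
  "plan": [-0.008,0,0,0,0,0,-0.018,0,0,0,0,0,-0.028,0,0,0,0,0,-0.038,0,0,0,0,0,-0.048,0,0,0,0,0,-0.054,0,0,0,0,0,-0.058,0,0,0,0,0,-0.058,0,0,0,0,0]
}}

```text
clock: 6.78
eef_pos: [0.5312, 0.0169, 0.013]
tool_rot: [-0.225, 0.974, -0.0, 0.0]
ft_force: [-2.0, -1.0, 3.7]
grip_width: 0.0191
```

Run:
```python
from h import *
n=np.array([.8996,.4368]);tt=np.array([.4368,-.8996])
goal(*((.709-.1525)*n+.2168*tt),.013,205.9)
e=sensors.get_obs()["eef_pos"][:2];print(e@n+.1525,e@tt)
t=optics.camera("top")["pixels"]
crop(t,160,140,420,335,3,"t4.png")
```

```text
clock 6.78 eef [0.5312 0.0169 0.013 ] psi -154.01 ft [-2.  -1.   3.7] w 0.0191
shift [-0.0713 -0.0001  0.    ] turn [-0.0008  0.0003  0.0015]
0.6377077545460408 0.21680729941110827
```

View pics/t4.png

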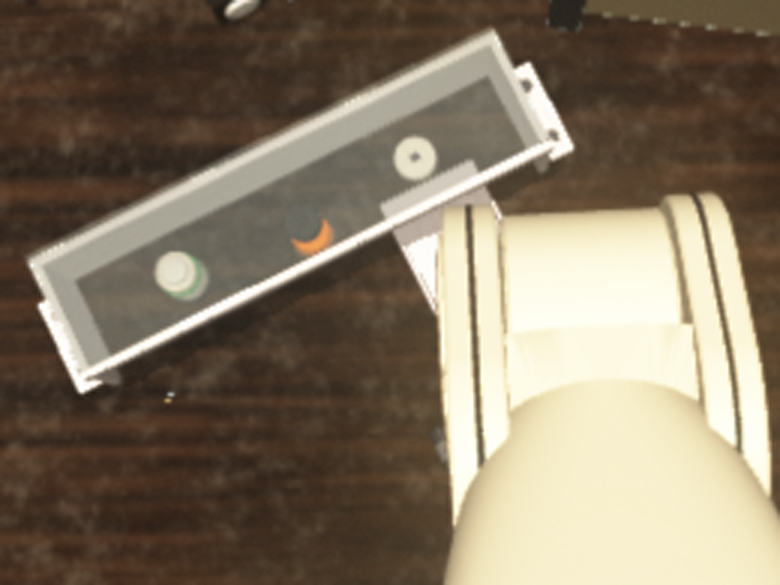

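Emit:
{"method": "apply_moves", "body": {
  "plan": [-0.004,0,0,0,0,0,-0.008,0,0,0,0,0,-0.012,0,0,0,0,0,-0.016,0,0,0,0,0,-0.02,0,0,0,0,0,-0.024,0,0,0,0,0,-0.028,0,0,0,0,0,-0.032,0,0,0,0,0,-0.036,0,0,0,0,0,-0.04,0,0,0,0,0,-0.044,0,0,0,0,0,-0.046,0,0,0,0,0]
}}

```text
clock: 7.83
eef_pos: [0.5702, 0.0361, 0.013]
tool_rot: [-0.224, 0.974, -0.001, -0.002]
ft_force: [-7.7, -3.6, 9.3]
grip_width: 0.0191
```

Run:
```python
from h import *
n=np.array([.8996,.4368]);tt=np.array([.4368,-.8996])
goal(*((.709-.1525)*n+.2168*tt),.013,205.9)
e=sensors.get_obs()["eef_pos"][:2];print(e@n+.1525,e@tt)
t=optics.camera("top")["pixels"]
crop(t,240,140,360,230,6,"t5.png")
```

```text
clock 7.83 eef [0.5702 0.0361 0.013 ] psi -154.07 ft [-7.7 -3.6  9.3] w 0.0191
shift [-0.0278 -0.0002 -0.0001] turn [-0.0005 -0.0034  0.0006]
0.6811959942554103 0.2166222249119231
```

View pics/t5.png

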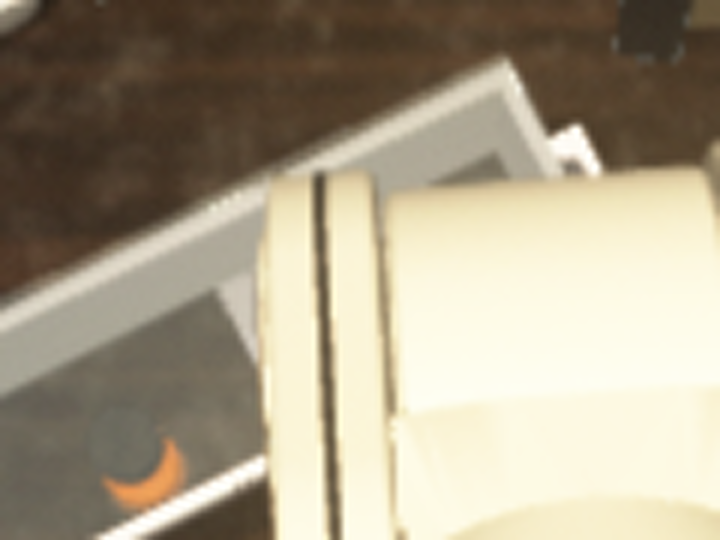

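Emit:
{"method": "apply_moves", "body": {
  "plan": [-0.003,0,0,0,0,0,-0.006,0,0,0,0,0,-0.009,0,0,0,0,0,-0.012,0,0,0,0,0,-0.015,0,0,0,0,0,-0.018,0,0,0,0,0,-0.02,0,0,0,0,0,-0.022,0,0,0,0,0,-0.022,0,0,0,0,0]
}}

```text
clock: 8.63
eef_pos: [0.5904, 0.0459, 0.013]
tool_rot: [-0.224, 0.974, -0.0, -0.001]
ft_force: [-5.1, -3.1, 7.0]
grip_width: 0.0191
```

Run:
```python
from h import *
n=np.array([.8996,.4368]);tt=np.array([.4368,-.8996])
goal(*((.709-.1525)*n+.2168*tt),.013,205.9)
e=sensors.get_obs()["eef_pos"][:2];print(e@n+.1525,e@tt)
s=optics.camera("scene")["pixels"]
crop(s,190,160,390,310,4,"s6.png")
```

```text
clock 8.63 eef [0.5904 0.0459 0.013 ] psi -154.06 ft [-5.1 -3.1  7. ] w 0.0191
shift [-0.0054 -0.0002  0.    ] turn [-0.0004 -0.0023  0.0007]
0.7036808237635735 0.21663123676957627
```

View pics/s6.png

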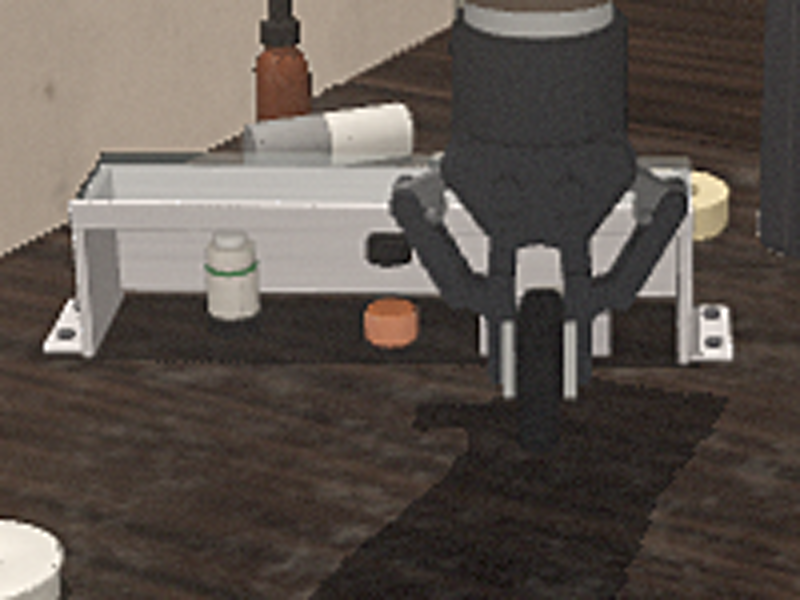

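Emit:
{"method": "apply_moves", "body": {
  "plan": [-0.0015,0,0,0,0,0,-0.003,0,0,0,0,0,-0.004,0,0,0,0,0,-0.005,0,0,0,0,0,-0.005,0,0,0,0,0]
}}

```text
clock: 9.1
eef_pos: [0.5943, 0.0478, 0.013]
tool_rot: [-0.224, 0.975, -0.001, -0.002]
ft_force: [-7.9, -4.3, 8.6]
grip_width: 0.0192
```

Emit:
{"method": "apply_moves", "body": {
  "plan": [-0.0007,0,0,0,0,0,-0.0014,0,0,0,0,0,-0.002,0,0,0,0,0,-0.002,0,0,0,0,0]
}}

```text
clock: 9.43
eef_pos: [0.5943, 0.0478, 0.013]
tool_rot: [-0.224, 0.975, -0.001, -0.003]
ft_force: [-11.0, -5.2, 12.2]
grip_width: 0.0194
```

Emit:
{"method": "apply_moves", "body": {
  "plan": [0.002,0,0,0,0,0,0.004,0,0,0,0,0,0.007,0,0,0,0,0,0.011,0,0,0,0,0,0.015,0,0,0,0,0,0.019,0,0,0,0,0,0.024,0,0,0,0,0,0.029,0,0,0,0,0,0.034,0,0,0,0,0,0.038,0,0,0,0,0,0.04,0,0,0,0,0,0.041,0,0,0,0,0]
}}

```text
clock: 10.43
eef_pos: [0.5603, 0.0313, 0.013]
tool_rot: [-0.225, 0.974, -0.0, -0.0]
ft_force: [1.0, -0.3, -0.2]
grip_width: 0.0193
```

Run:
```python
from h import *
n=np.array([.8996,.4368]);tt=np.array([.4368,-.8996])
goal(*((.548-.1525)*n+.2168*tt),.013,205.9)
t=optics.camera("top")["pixels"]
crop(t,240,140,360,230,6,"t6.png")
s=optics.camera("scene")["pixels"]
crop(s,190,160,390,310,4,"s7.png")
```

```text
clock 10.43 eef [0.5603 0.0313 0.013 ] psi -154.05 ft [ 1.  -0.3 -0.2] w 0.0193
shift [ 1.222e-01 -1.000e-04  1.000e-04] turn [-0.0003 -0.0002  0.0009]
```

View pics/t6.png

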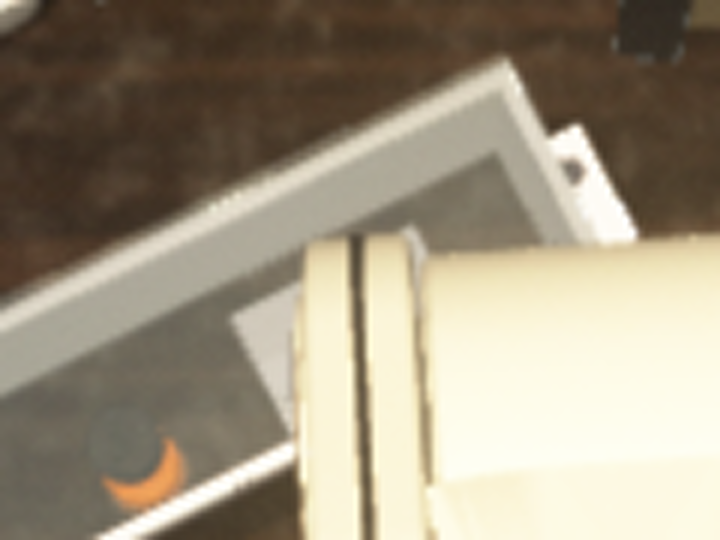

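View pics/s7.png

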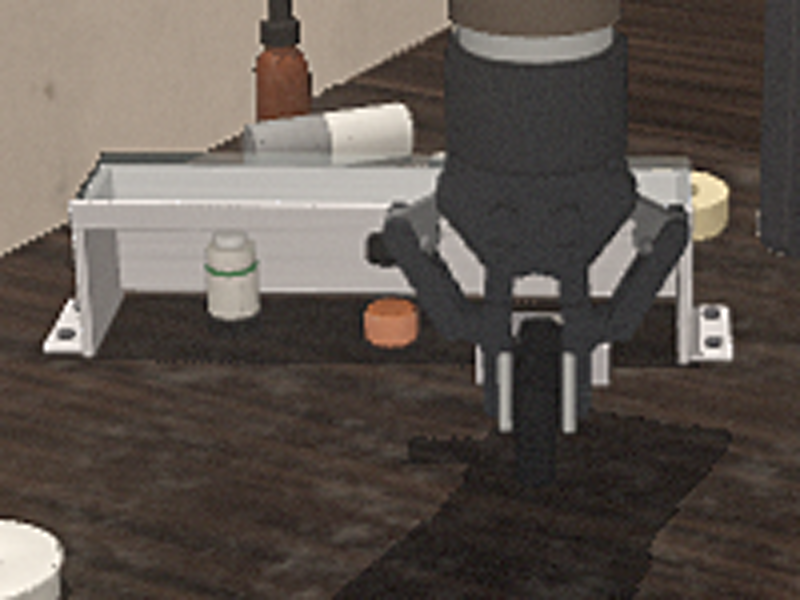

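Emit:
{"method": "apply_moves", "body": {
  "plan": [0.002,0,0,0,0,0,0.006,0,0,0,0,0,0.012,0,0,0,0,0,0.018,0,0,0,0,0,0.024,0,0,0,0,0,0.03,0,0,0,0,0,0.036,0,0,0,0,0,0.042,0,0,0,0,0,0.048,0,0,0,0,0,0.054,0,0,0,0,0,0.058,0,0,0,0,0,0.06,0,0,0,0,0]
}}

```text
clock: 11.53
eef_pos: [0.5062, 0.0049, 0.0131]
tool_rot: [-0.224, 0.974, -0.0, -0.0]
ft_force: [0.1, 0.4, -1.5]
grip_width: 0.0191
```

Emit:
{"method": "apply_moves", "body": {
  "plan": [0.002,0,0,0,0,0,0.006,0,0,0,0,0,0.012,0,0,0,0,0,0.018,0,0,0,0,0,0.024,0,0,0,0,0,0.03,0,0,0,0,0,0.036,0,0,0,0,0,0.042,0,0,0,0,0,0.048,0,0,0,0,0,0.054,0,0,0,0,0,0.058,0,0,0,0,0,0.06,0,0,0,0,0]
}}

```text
clock: 12.53
eef_pos: [0.4522, -0.0213, 0.013]
tool_rot: [-0.224, 0.974, -0.0, -0.0]
ft_force: [0.5, 0.2, 0.0]
grip_width: 0.019
```

Run:
```python
from h import *
n=np.array([.8996,.4368]);tt=np.array([.4368,-.8996])
goal(*((.548-.1525)*n+.2168*tt),.013,205.9)
t=optics.camera("top")["pixels"]
crop(t,160,140,420,335,3,"t7.png")
s=optics.camera("scene")["pixels"]
crop(s,190,160,390,310,4,"s8.png")
```

```text
clock 12.53 eef [ 0.4522 -0.0213  0.013 ] psi -154.06 ft [0.5 0.2 0. ] w 0.019
shift [ 0.002  -0.0001  0.    ] turn [-0.0002 -0.0002  0.0008]
```

View pics/t7.png

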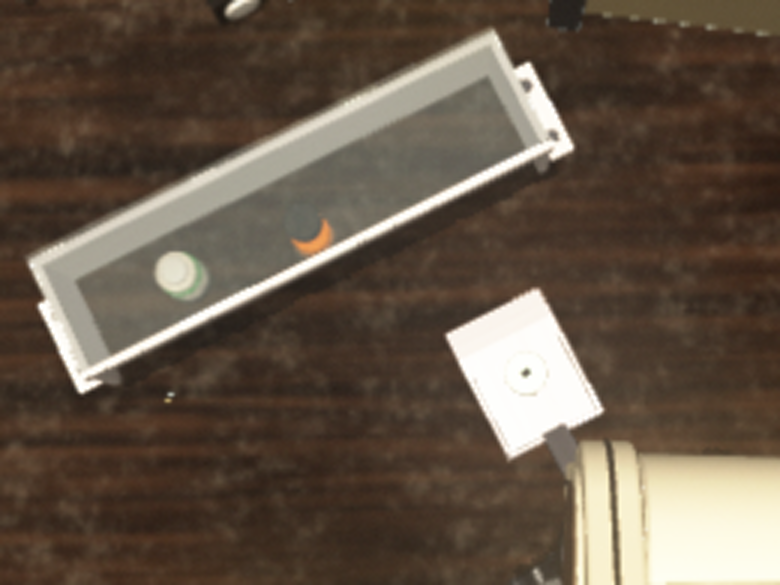

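View pics/s8.png

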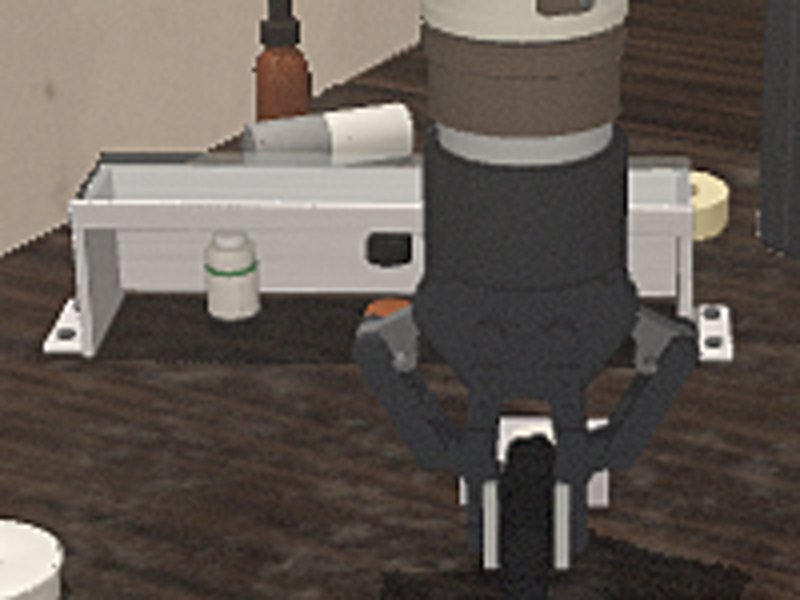

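Emit:
{"method": "apply_moves", "body": {
  "plan": [0,0,0.0005,0,0,0,0,0,0.0008,0,0,0,0,0,0.0008,0,0,0]
}}

```text
clock: 12.88
eef_pos: [0.4522, -0.0213, 0.013]
tool_rot: [-0.225, 0.974, -0.0, -0.001]
ft_force: [-5.6, -2.1, 9.6]
grip_width: 0.0192
```

Emit:
{"method": "apply_moves", "body": {
  "plan": [0,0,0,0,0,0,0,0,0,0,0,0,0,0,0,0,0,0,0,0,0,0,0,0,0,0,0,0,0,0,0,0,0,0,0,0],
  "grip": 0.07
}}

```text
clock: 13.38
eef_pos: [0.4531, -0.021, 0.0122]
tool_rot: [-0.225, 0.974, -0.0, 0.0]
ft_force: [-0.8, -0.7, -0.7]
grip_width: 0.0699
```

Released; rise straight up, then back off.

Emit:
{"method": "apply_moves", "body": {
  "plan": [0,0,-0.01,0,0,0,0,0,-0.03,0,0,0,0,0,-0.055,0,0,0,0,0,-0.085,0,0,0,0,0,-0.115,0,0,0,0.01,0,-0.145,0,0,0,0.03,0,-0.17,0,0,0,0.05,0,-0.19,0,0,0,0.06,0,-0.2,0,0,0,0.06,0,-0.2,0,0,0,0.06,0,-0.2,0,0,0]
}}

```text
clock: 14.3
eef_pos: [0.3994, -0.0473, 0.2121]
tool_rot: [-0.224, 0.975, -0.0, 0.001]
ft_force: [0.5, 1.6, 0.3]
grip_width: 0.0698
```

Run:
```python
from h import *
goal(.45,0,.2,205.9)
t=optics.camera("top")["pixels"]
crop(t,160,140,420,335,3,"t8.png")
s=optics.camera("scene")["pixels"]
crop(s,190,160,440,340,3,"s9.png")
```

```text
clock 14.3 eef [ 0.3994 -0.0473  0.2121] psi -154.08 ft [0.5 1.6 0.3] w 0.0698
shift [-0.0662  0.0205  0.0122] turn [-0.001   0.0017  0.0004]
```

View pics/t8.png

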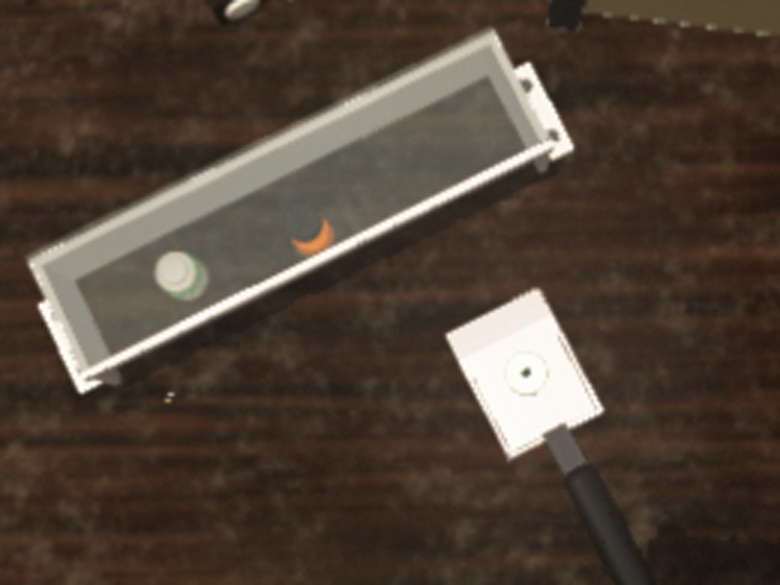

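View pics/s9.png

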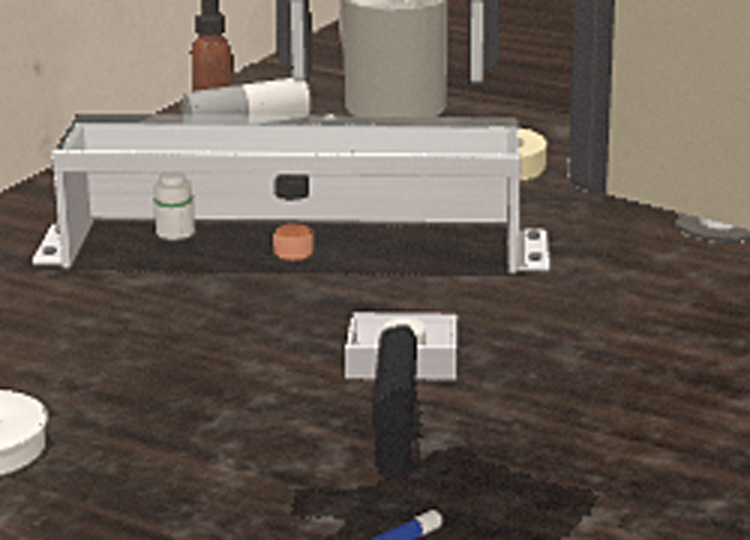

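The scoop lies flat in front of the shelf with the puck (crop pixel 526,372) inside its walls. The objective and vial are at unchanged pixels, and the robot is clear of everything.

```bash
python3 -c "
from workcell import bot
print(bot.job_done())"
```

```text
the job is handed in; nothing more can be done
None
```

The puck is out from under the shelf and lying in the scoop. I gripped the scoop by its handle, slid the blade under the lip until the side walls met the back rail, and drew it straight out. I then released it and raised the gripper about 20 cm clear. I handed the job in at about 14.4 s on the robot clock.

- **Scoop and puck:** the last pictures show the scoop flat on the desk, its nose about 6 cm in front of the shelf lip. The puck sits on the blade between the side walls, and the gripper never came near it.
- **Bystanders:** the vial and the objective are at the same pixels as in the first pictures.
- **Forces:** the highest wrist force I read was about 17 N, when the walls met the rail.
- **Disagreement:** I measured the stop with the nose 28 mm past the rail, not the stated 30 mm, which is within the 2 mm calibration.

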